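Restock the sample carton lane, oldest in front

ROBOT

A 6-joint arm with a two-finger parallel gripper is mounted at the origin on the work surface. World frame = base frame: x ahead of the robot, y to its left, z up, the work surface at z = 0. Lengths are in mm, angles in rad, forces in N, time in s.
With the tool pointing down it reaches from about 325 to 850 mm from the base axis. Payload 4.4 kg.
Tool frame: the origin (TCP) lies on the centre line of the jaws, within the pads' length; the fingertips stand ctrl.tips_ahead ahead of it and the grasp point (between the pads) lies 11 mm behind it (ctrl.tips_ahead is the distance from the TCP to the fingertips, in mm); z points along the fingers, y is the line along which they close (so a half turn about z gives the same grasp; the last joint's range is limited). The gripper opens to 94 mm and grips with 3 to 60 N. Pads are 16 mm wide; open, the fingers measure 119 mm over their backs; the gripper's body (75 mm by 177 mm) begins 78 mm behind the grasp point.
Start: joints at [-1.413, 0.207, 1.542, -0, 1.393, -0.15], TCP at [174.191, -547.982, 213.447] pointing down, gripper open.
Joint ranges: [-2.73, 2.73], [-0.86, 2.22], [0.23, 2.46], [-1.11, 4.25], [0.08, 2.63], [-2.82, 2.82]. Speed limits (rad/s): [2.79, 2.79, 3.14, 3.14, 3.14, 3.14].

INTERFACE

Orientations are given as a unit quaternion [x, y, z, w].
In Python, from workcell import ctrl gives the robot as it stands.
- The arm moves only by the tool play_rows, never from a script. Its argument "plan" is a list that holds one entry, the list of rows, each a list of 4 numbers: the shift along the tool's x, y, z each as a share of 25 cm, from -1 to 1, then the turn about the tool's z as a share of 180 degrees, from -1 to 1. In form: [[[dx, dy, dz, yaw], ...]]. A call has exactly 8 rows; each row is the pose to reach, as a shift and turn from the pose commanded when the call began, along the tool's axes at that moment, turning the shorter way round; what a row does not reach only later rows make up. A row lasts 1/12 s, in which the tool goes at most 41.7 mm and 7.16 degrees, less where a joint would pass 70% of its speed; a pose out of reach is approached as far as the arm can. A call with a number of a shift or a turn outside -1 to 1 is refused whole. A call with a gripper value outside its range is refused whole. "grip" is the gripper's target within -1 to 1 (fully open at 1, half-way at 0, shut at -1), set as the call begins (left out, the last holds). The fingers move at their own pace and stop on an object; the grip force is fixed at half the most. Time passes only in rows, so rows that repeat a pose let the fingers close, or fill a call up. It gives the time, the measured TCP pose, the force, the opening and the grip force at its end, in the units of the state.
- ctrl.sense(): the state, without advancing time (a new reading comes with each control period).
- ctrl.snapshot(name): name is "scene" or "side" or "wrist"; returns a dict with "image" (384x512x3 uint8, red, green, blue), "depth" (384x512 float32, mm along the optical axis (not along the pixel's ray), 0 where there is no reading), "fx", "fy", "cx", "cy" (pixels), "k1" (the pictures are not rectified: a ray, as slopes to the right and down, at radius r is drawn at 1 + k1 r^2 times it, then the intrinsics apply), "view" (4x4, takes a point from world to camera coordinates). Camera axes: x right, y down, z forward; pixel columns grow to the right and rows downward; lengths in mm; the calibration is good to about 2 mm. A picture is of the moment at which its call begins.
- ctrl.close_job(): hands the job in; it is judged then, once.
The state is a dict: "clock": time; "q": joint angles; "joint_vel": joint speeds; "joint_torque": joint torques, N m; "tcp_pos": TCP position; "tool_rot": TCP orientation; "contact_force": force on the tool from outside, world axes, zero at the start; "wrist_torque": the same for the moment, N m; "opening": opening from 0.0 (shut) to 1.0 (fully open); "grip_force": force on a finger pad.
Only numpy, scipy, OpenCV 4.12 (cv2) and the standard library are available. Lean on these libraries where they do the work, as an engineer would, in place of code of your own. Each camera call takes 0.05 s, during which the arm holds its last target. There are 200 camera calls.

TASK

Restock the sprung lane of the sample rack so the oldest stock is taken first: slide the two older cartons forward along the lane, without lifting them out, until they stand closed up against the front stop; only then put the fresh carton in behind them, standing upright on the lane floor with the spring follower pressing on its back. The cartons crush easily, so be gentle, and leave everything else where it is.

Things in the scene. Friction and masses are not known exactly. Their poses are not given: they have to be found in the camera images.
- lane_front (a point): point on the grey rack: middle of the inner face of the lane's front stop, at lane floor level (12 mm above the table). Its x axis points along the lane to the back (away from the robot at yaw 0), y across the lane towards the second lane, z up. The front stop is a plate 50 mm high, 6 mm thick, just in front of this point
- rack: the rack, fixed to the table; origin 12 mm below lane_front, same axes. The carton lane is 66 mm wide inside between 5 mm walls 25 mm high above its floor, open above, closed behind by a plate 205 mm from the front stop. The second lane, holding low tins, has its centre 73 mm further in y
- follower_face (a point): the lane's black spring follower, an upright plate 56 mm wide, 6 mm thick: middle of the top edge of its front face, 78 mm above the lane floor (2 mm lower than a standing carton). Axes as lane_front. At rest its face is 109 mm behind the front stop. With both old cartons against the stop 29 mm stay free before it, less than a carton's thickness, so it must be pushed back as one goes in
- follower (a joint): how far the follower is pushed back from its foremost position, m: 0 (at rest) to 0.06. A spring resists with 2 N at first and 1 N more per 10 mm, and brings it forward when let go
- old_front_mid (a point): the front one of the two older cartons, standing loosely in the lane a little behind the front stop: carton of plain cardboard with a paper band, 40 mm thick (its x axis) x 60 mm wide (its y axis) x 80 mm tall (z), about 0.16 kg; the point is its centre, half-way up. 
- old_rear_mid (a point): the rear one of the two older cartons, standing loosely in the lane between old_front and the follower: carton of plain cardboard with a paper band, 40 mm thick (its x axis) x 60 mm wide (its y axis) x 80 mm tall (z), about 0.16 kg; the point is its centre, half-way up. A half turn about z makes no difference
- fresh_mid (a point): the fresh carton, the same kind, standing upright alone on the table outside the rack: carton of plain cardboard with a paper band, 40 mm thick (its x axis) x 60 mm wide (its y axis) x 80 mm tall (z), about 0.16 kg; the point is its centre, half-way up. A half turn about z makes no difference
- big_carton_mid (a point): bystander: a larger carton on the table, 60 x 85 x 105 mm; the point is its centre
- jar_mid (a point): bystander: a closed jar on the table, 68 mm across, 105 mm high; the point is its centre
- tin_a_mid (a point): bystander: low round metal tin in the second lane, 64 mm across, 26 mm high; the point is its centre
- tin_b_mid (a point): bystander: the second such tin, behind the first
- bowl: bystander: white bowl on the table, 120 mm across, 50 mm high; origin at its underside's centre
- scraper_grip (a point): bystander: flat metal spatula lying on the table, about 0.25 m long; the point is on its handle

How it is judged (in metres and radians):
On the way:
1. the two older cartons stand upright in the lane, closed up against the front stop, the fresh one not yet in the lane (x of old_front_mid in the frame of lane_front below 0.024 m and x of old_rear_mid in the frame of lane_front between 0.05 and 0.066 m and angle between each of old_front_mid, old_rear_mid's own z axis and vertical below 0.1 rad and (z of fresh_mid in the frame of lane_front above 0.055 m or y of fresh_mid in the frame of lane_front above 0.07 m or y of fresh_mid in the frame of lane_front below -0.07 m)), for 0.2 s.
At the end, for the whole second after the job is handed in: From the stop backwards: old_front (within 4 mm of it), old_rear (within 6 mm of closed up), fresh (centre 92-110 mm behind the stop, within 10 mm of the lane's middle); all upright within 0.1 rad, on the lane floor within 4 mm, at rest; follower pressed back 6-20 mm by the fresh carton (x of old_front_mid in the frame of lane_front below 0.024 m and x of old_rear_mid in the frame of lane_front between 0.05 and 0.066 m and angle between each of old_front_mid, old_rear_mid, fresh_mid's own z axis and vertical below 0.1 rad and x of fresh_mid in the frame of lane_front between 0.092 and 0.11 m and y of fresh_mid in the frame of lane_front between -0.01 and 0.01 m and z of fresh_mid in the frame of lane_front between 0.036 and 0.044 m and z of each of old_front_mid, old_rear_mid in the frame of lane_front below 0.044 m and value of joint follower between 0.006 and 0.02 m and linear speed of each of fresh, old_front, old_rear below 0.02 m/s); the robot touches nothing.
It fails at once if an older carton is lifted more than 20 mm (z of any of old_front_mid, old_rear_mid in the frame of lane_front above 0.06 m).
It fails at once if a carton is pressed or knocked against another, the rack or the follower with more than 100 N (contact force between fresh and old_rear above 100 N or contact force between any of fresh, old_rear and follower above 100 N or contact force between any of fresh, old_front, old_rear and rack above 100 N or contact force between old_rear and old_front above 100 N).
It fails at once if a bystander is moved by more than 25 mm (distance of any of big_carton_mid, jar_mid, tin_a_mid, tin_b_mid, bowl, scraper_grip from where it was at the start of the episode above 0.025 m).
It also fails if it takes over 61 s, if anything falls off the work surface, if the arm or the gripper's body presses on something with over 40 N, if the wrist force passes 120 N, or if a joint passes its speed limit or range.

## Working session

There is one attempt and no reset: what is moved stays moved. The work goes in short steps, Python scripts to look and compute and a tool call to move; the robot and the scene stay as the last step left them, time stands still between calls to the robot, and variables do not carry over. Pictures are saved under pics/ and viewed, at most 13 in all, crops included, and the job is handed in when it is done.

Besides the shell and the picture viewer there is one more tool, called after "Call:" as name([rows], argument=value, ...), one row to a line, values as JSON. play_rows: Moves the arm, as the interface text tells. Shift numbers are shares of 25 cm and turn numbers shares of 180 degrees, none past 1 either way. Its arguments: {"type":"object","properties":{"plan":{"type":"array"},"grip":{"type":"number"}},"required":["plan"]}

```bash
mkdir -p pics
cat > h.py <<'E'
import numpy as np, cv2
from workcell import ctrl
def snap(n,f):
    s=ctrl.snapshot(n); cv2.imwrite(f'pics/{f}.png',cv2.cvtColor(np.asarray(s['image']),cv2.COLOR_RGB2BGR))
    np.savez(f'pics/{f}.npz',**{k:np.asarray(v) for k,v in s.items()}); return s
def cloud(s):
    h,w=s['depth'].shape; u,v=np.meshgrid(np.arange(w),np.arange(h))
    xd=(u-s['cx'])/s['fx']; yd=(v-s['cy'])/s['fy']; x,y=xd.copy(),yd.copy()
    for _ in range(8):
        q=1+s['k1']*(x*x+y*y); x,y=xd/q,yd/q
    d=s['depth']; P=np.stack([x*d,y*d,d],-1); V=np.asarray(s['view'])
    W=(P-V[:3,3])@V[:3,:3]; W[d==0]=np.nan; return W
def load(f): return {k:(v if v.ndim else float(v)) for k,v in np.load(f'pics/{f}.npz').items()}
E
python3 - <<'E'
from h import *
a=snap('scene','sc');b=snap('side','si')
print(ctrl.sense(),ctrl.tips_ahead)
cv2.imwrite('pics/both.png',np.vstack([cv2.imread('pics/sc.png'),cv2.imread('pics/si.png')])[:, :])
E
```

```text
{'clock': 0.1, 'q': array([-1.41352198e+00,  2.07308928e-01,  1.54277900e+00, -4.16002384e-05,
        1.39349685e+00, -1.50477139e-01]), 'joint_vel': array([ 0.00070114, -0.00184154, -0.00298629,  0.00097259,  0.0010059 ,
        0.000913  ]), 'joint_torque': array([ 4.65511366e-04, -3.71861887e+01, -2.82294273e+01,  7.00558559e-02,
        3.11157515e-02, -5.40160897e-05]), 'tcp_pos': array([ 174.05478895, -547.28986952,  212.43680451]), 'tool_rot': array([ 9.88183413e-01,  1.53272793e-01, -2.38554868e-05, -9.95988698e-04]), 'contact_force': array([ 0.02603781, -0.12162425, -0.2289388 ]), 'wrist_torque': array([-0.03906169,  0.0368535 , -0.03941426]), 'grip_force': 0.0, 'opening': 1.0002063242599692} 8.0
```

View pics/sc.png

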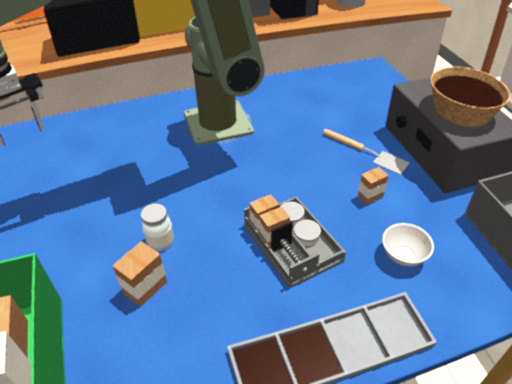

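View pics/si.png

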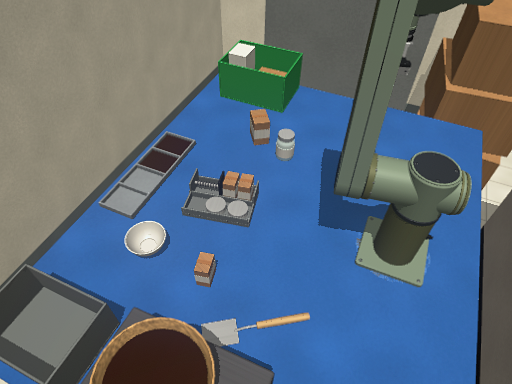

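The scene view shows the rack around (292,240), with two cartons at (268,215), the follower behind them at (282,235) and tins at (293,210) and (306,233). The fresh carton is at (373,185), the big carton at (140,270), the jar at (157,227) and the bowl at (408,244). The side view agrees: rack at (220,200), fresh at (205,268).

Run:
```python
from h import *
S=load('sc');T=load('si')
def rect(P,lab):
    P=P[~np.isnan(P).any(1)]
    r=cv2.minAreaRect(P[:,:2].astype(np.float32)); print(lab,len(P),np.round(r[0]),np.round(r[1]),round(r[2],1),np.round(np.median(P[:,2]),1))
for n,s,fr,rk in (('sc',S,(350,155,400,215),(235,185,350,290)),('si',T,(185,240,225,295),(175,160,265,230))):
    W=cloud(s)
    x0,y0,x1,y1=fr; A=W[y0:y1,x0:x1].reshape(-1,3); rect(A[(A[:,2]>75)&(A[:,2]<90)],n+' fresh top'); rect(A[A[:,2]>15],n+' fresh all')
    x0,y0,x1,y1=rk; A=W[y0:y1,x0:x1].reshape(-1,3); rect(A[(A[:,2]>86)&(A[:,2]<100)],n+' tops'); rect(A[A[:,2]>6],n+' rack all')
    h=A[(A[:,2]>86)&(A[:,2]<100)]; print(np.round(np.nanmin(h,0)),np.round(np.nanmax(h,0)))
for n,(x0,y0,x1,y1) in (('sc',(235,185,350,290)),('si',(170,160,270,230))):
    im=cv2.imread(f'pics/{n}.png')[y0:y1,x0:x1]; cv2.imwrite(f'pics/{n}c.png',cv2.resize(im,None,fx=4,fy=4,interpolation=2))
a=cv2.imread('pics/scc.png');b=cv2.imread('pics/sic.png');w=max(a.shape[1],b.shape[1])
c=np.zeros((a.shape[0]+b.shape[0],w,3),np.uint8);c[:a.shape[0],:a.shape[1]]=a;c[a.shape[0]:,:b.shape[1]]=b
cv2.imwrite('pics/cc.png',cv2.resize(c,None,fx=.8,fy=.8))
```

```text
sc fresh top 291 [470. 308.] [45. 64.] 8.8 81.7
sc fresh all 742 [470. 309.] [46. 68.] 10.9 64.7
sc tops 805 [522.   4.] [109.  61.] 12.3 93.1
sc rack all 5526 [523.  60.] [293. 343.] 72.2 38.4
[464. -36.  86.] [579.  41.  99.]
si fresh top 304 [471. 309.] [40. 62.] 12.5 79.4
si fresh all 558 [471. 309.] [42. 64.] 11.8 76.8
si tops 395 [522.   6.] [105.  65.] 12.4 91.3
si rack all 3172 [616.  49.] [205. 373.] 86.5 36.2
[466. -34.  86.] [578.  44.  96.]
```

View pics/cc.png

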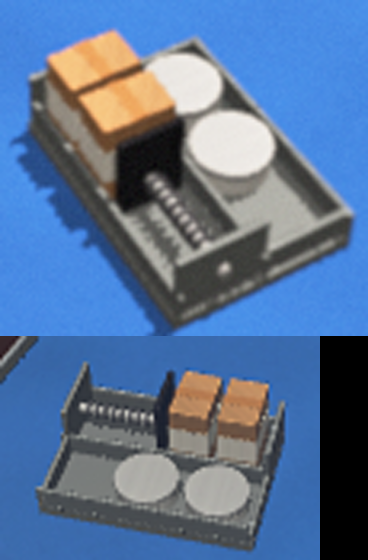

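Plan:
1. Grip old_rear across its width and slide it forward, which pushes both old cartons to the stop.
2. Grip fresh across its width near its rear edge.
3. Enter from the second-lane side, above the low wall. The leading finger pushes the follower back.
4. Slide sideways into the lane and lower.

First I'll move above the rack for a close look.

Call:
play_rows([
  [[1,-0.8,-0.3,0],[1,-0.8,-0.3,0],[1,-0.8,-0.3,0],[1,-0.8,-0.3,0],[1,-0.8,-0.3,0],[1,-0.8,-0.3,0],[1,-0.8,-0.3,0],[1,-0.8,-0.3,0]],
], grip=1)

```text
clock: 0.77
tcp_pos: [352.5, -279.3, 288.7]
tool_rot: [0.988, 0.153, 0.0, -0.0]
contact_force: [0.9, -0.4, 0.0]
opening: 0.998
grip_force: 0.0
```

Call:
play_rows([
  [[0.95,-0.83,0,0.031],[0.95,-0.83,0,0.031],[0.95,-0.83,0,0.031],[0.95,-0.83,0,0.031],[0.95,-0.83,0,0.031],[0.95,-0.83,0,0.031],[0.95,-0.83,0,0.031],[0.95,-0.83,0,0.031]],
])

```text
clock: 1.43
tcp_pos: [516.2, -8.2, 287.9]
tool_rot: [0.994, 0.107, -0.0, -0.001]
contact_force: [-0.3, -0.3, 0.1]
opening: 1.0
grip_force: 0.0
```

Run:
```python
from h import *
a=snap('wrist','w1'); s=ctrl.sense(); print(s['clock'],s['tcp_pos'],s['tool_rot'])
W=cloud(a); V=a['view']; print('cam',-V[:3,:3].T@V[:3,3]); print(W[::96,::128].round())
```

```text
1.4833 [517.46121589  -5.84902395 287.75059855] [ 9.94167330e-01  1.07829314e-01  6.05211920e-04 -1.94751114e-03]
cam [590.18416613   8.3734517  458.72702229]
[[[ 676.  413.    0.]
  [ 717.  233.   -1.]
  [ 758.   49.   -2.]
  [ 787. -128.   21.]]

 [[ 540.  421.   -2.]
  [ 584.  221.   -1.]
  [ 624.   19.   47.]
  [ 671. -180.   -1.]]

 [[ 378.  422.    3.]
  [ 424.  207.   -0.]
  [ 496.   -8.   92.]
  [ 520. -232.    1.]]

 [[ 533.   67.  395.]
  [ 513.   48.  360.]
  [ 285.  -53.    2.]
  [ 536.  -57.  361.]]]
```

View pics/w1.png

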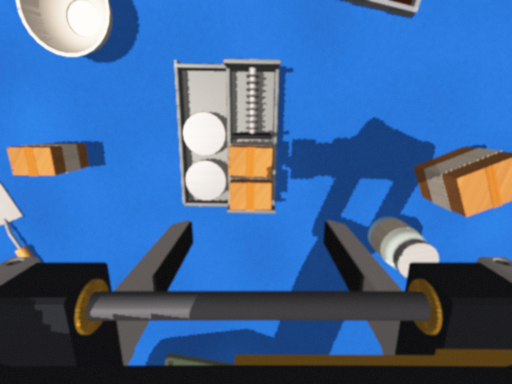

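The wrist view shows the rack upright in the picture: cartons at (250,160) and (250,195), follower at (252,137), back plate at y≈64, tins at (204,133) and (206,180). Fresh is at (45,160).

Run:
```python
from h import *
s=load('w1'); W=cloud(s); im=s['image'].astype(int)
or_=(im[...,0]>190)&(im[...,2]<110)
A=W[55:215,170:285].reshape(-1,3); O=or_[55:215,170:285].ravel()
top=A[O&(A[:,2]>84)&(A[:,2]<100)]
print('tops',len(top),cv2.minAreaRect(top[:,:2].astype(np.float32)),np.median(top[:,2]))
# outer rack base rect
ra=A[(A[:,2]>7)&(A[:,2]<70)]; print('rack',cv2.minAreaRect(ra[:,:2].astype(np.float32)))
th=np.radians(12.0); c,sn=np.cos(th),np.sin(th); R=lambda P:np.c_[P[:,0]*c+P[:,1]*sn,-P[:,0]*sn+P[:,1]*c]
t=R(top); print('top ext',t.min(0),t.max(0)); print('hist u',*[f'{a:.0f}:{n}' for n,a in zip(*np.histogram(t[:,0],np.arange(t[:,0].min(),t[:,0].max()+3,3)))])
hi=R(A[(A[:,2]>55)&(A[:,2]<68)]); print('plates z55-68 hist',*[f'{a:.0f}:{n}' for n,a in zip(*np.histogram(hi[:,0],np.arange(480,740,5))) if n])
w=R(A[(A[:,2]>30)&(A[:,2]<41)]); print('walls v',*[f'{a:.0f}:{n}' for n,a in zip(*np.histogram(w[(w[:,0]>620)&(w[:,0]<690),1],np.arange(-170,60,3))) if n])
bl=A[(A[:,2]>84)&(A[:,2]<96)&~O]; b=R(bl);print('black',len(b),np.percentile(b,[5,50,95],0))
F=W[135:185,0:95].reshape(-1,3);F=F[(F[:,2]>74)&(F[:,2]<88)];print('fresh',len(F),cv2.minAreaRect(F[:,:2].astype(np.float32)))
cv2.imwrite('pics/w1c.png',cv2.resize(cv2.imread('pics/w1.png')[50:220,165:290],None,fx=3.5,fy=3.5,interpolation=2))
```

```text
tops 2271 ((512.0746459960938, 4.412921905517578), (88.18169403076172, 59.28618621826172), 11.676898956298828) 91.58206124947914
rack ((553.9318237304688, 49.42938995361328), (219.64926147460938, 153.10047912597656), 11.308886528015137)
top ext [ 457.55250873 -131.91110812] [545.88766563 -72.55987814]
hist u 458:57 461:81 464:83 467:81 470:90 473:76 476:87 479:86 482:93 485:86 488:91 491:89 494:85 497:0 500:0 503:0 506:41 509:88 512:97 515:85 518:80 521:87 524:88 527:102 530:109 533:87 536:86 539:88 542:123 545:25
plates z55-68 hist 495:80 545:37 560:25 650:107
walls v -143:31 -140:52 -137:2 -134:3 -131:3 -128:3 -125:5 -122:3 -119:4 -116:4 -113:8 -101:4 -98:6 -95:3 -92:4 -89:2 -86:4 -83:3 -80:3 -77:2 -74:20 -71:52 -68:30 -65:9 -62:10 -59:12 -56:11 -53:11 -50:10 -47:10 -44:10 -41:9 -38:11 -35:10 -32:10 -29:11 -26:11 -23:10 -20:13 -17:12 -14:13 -11:12 -8:12 -5:11 -2:11 1:54 4:71 7:22
black 402 [[ 495.8294026  -129.95377418]
 [ 557.3350176  -101.70346215]
 [ 562.67348339  -73.14659791]]
fresh 1288 ((469.0547180175781, 309.43157958984375), (39.63812255859375, 60.89470672607422), 12.189743041992188)
```

View pics/w1c.png

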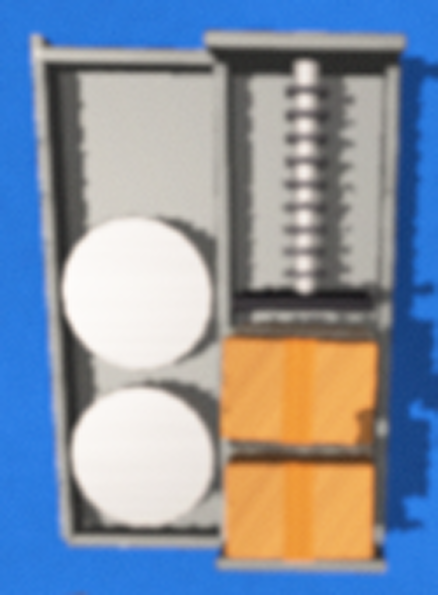

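```bash
cat >> h.py <<'E'
def st():
    s=ctrl.sense(); x,y,z=s['tcp_pos']; c,sn=np.cos(np.radians(12)),np.sin(np.radians(12)); q=s['tool_rot']
    print('t%.2f u %.1f v %.1f z %.1f yaw %.2f'%(s['clock'],x*c+y*sn,-x*sn+y*c,z,2*np.degrees(np.arctan2(q[1],q[0]))),s['contact_force'].round(1),'open %.3f grip %.1f'%(s['opening'],s['grip_force']))
E
python3 -c "
from h import *
ctrl.snapshot('wrist');ctrl.snapshot('wrist');st()"
```

```text
t1.58 u 501.9 v -117.3 z 287.6 yaw 12.27 [-0.8 -0.1 -0.1] open 1.001 grip 0.0
```

Call:
play_rows([
  [[0.1,-0.058,0.15,0],[0.1,-0.058,0.3,0],[0.1,-0.058,0.45,0],[0.1,-0.058,0.6,0],[0.1,-0.058,0.6,0],[0.1,-0.058,0.6,0],[0.1,-0.058,0.6,0],[0.1,-0.058,0.6,0]],
])

```text
clock: 2.25
tcp_pos: [539.1, 6.4, 141.9]
tool_rot: [0.995, 0.105, 0.003, 0.001]
contact_force: [0.5, 0.2, 0.2]
opening: 1.0
grip_force: 0.0
```

```bash
python3 -c "
from h import *
st()"
```

```text
t2.25 u 528.7 v -105.8 z 141.9 yaw 12.00 [0.5 0.2 0.2] open 1.000 grip 0.0
```

Call:
play_rows([
  [[0,0,0.08,0],[0,0,0.16,0],[0,0,0.24,0],[0,0,0.32,0],[0,0,0.32,0],[0,0,0.32,0],[0,0,0.32,0],[0,0,0.32,0]],
])

```text
clock: 2.92
tcp_pos: [539.0, 7.1, 61.1]
tool_rot: [0.994, 0.105, 0.002, 0.001]
contact_force: [-0.9, -0.2, 0.5]
opening: 1.003
grip_force: 0.0
```

Call:
play_rows([
  [[0,0,0,0],[0,0,0,0],[0,0,0,0],[0,0,0,0],[0,0,0,0],[0,0,0,0],[0,0,0,0],[0,0,0,0]],
], grip=-0.2)

```text
clock: 3.58
tcp_pos: [536.7, 7.5, 58.5]
tool_rot: [0.994, 0.105, -0.0, -0.0]
contact_force: [-0.3, 0.1, 1.6]
opening: 0.642
grip_force: 29.7
```

```bash
python3 -c "
from h import *
st()"
```

```text
t3.58 u 526.5 v -104.2 z 58.5 yaw 12.06 [-0.3  0.1  1.6] open 0.642 grip 29.7
```

Call:
play_rows([
  [[-0.008,0,0,0],[-0.016,0,0,0],[-0.024,0,0,0],[-0.032,0,0,0],[-0.04,0,0,0],[-0.048,0,0,0],[-0.054,0,0,0],[-0.06,0,0,0]],
])

```text
clock: 4.25
tcp_pos: [522.1, 4.3, 58.5]
tool_rot: [0.994, 0.105, 0.0, -0.0]
contact_force: [1.1, -0.3, -0.3]
opening: 0.644
grip_force: 29.7
```

Call:
play_rows([
  [[-0.002,0,0,0],[-0.004,0,0,0],[-0.006,0,0,0],[-0.006,0,0,0],[-0.008,0,0,0],[-0.008,0,0,0],[-0.01,0,0,0],[-0.01,0,0,0]],
])

```text
clock: 4.92
tcp_pos: [519.7, 3.8, 58.5]
tool_rot: [0.994, 0.105, 0.0, 0.0]
contact_force: [1.7, 0.6, 0.1]
opening: 0.64
grip_force: 29.7
```

```bash
python3 -c "
from h import *
st()"
```

```text
t4.92 u 509.1 v -104.3 z 58.5 yaw 12.05 [1.7 0.6 0.1] open 0.640 grip 29.7
```

Little force so far, so I'll continue gently until the stop resists.

Call:
play_rows([
  [[-0.002,0,0,0],[-0.003,0,0,0],[-0.004,0,0,0],[-0.005,0,0,0],[-0.006,0,0,0],[-0.006,0,0,0],[-0.006,0,0,0],[-0.006,0,0,0]],
])

```text
clock: 5.58
tcp_pos: [519.1, 3.7, 58.7]
tool_rot: [0.994, 0.105, 0.001, -0.0]
contact_force: [5.1, 1.5, -1.9]
opening: 0.64
grip_force: 29.7
```

Call:
play_rows([
  [[0,0,0,0],[0,0,0,0],[0,0,0,0],[0,0,0,0],[0,0,0,0],[0,0,0,0],[0,0,0,0],[0,0,0,0]],
], grip=1)

```text
clock: 6.25
tcp_pos: [518.1, 3.5, 58.4]
tool_rot: [0.994, 0.105, -0.0, 0.0]
contact_force: [-0.3, -0.4, -0.5]
opening: 1.001
grip_force: 0.0
```

Call:
play_rows([
  [[0,0,-0.1,0],[0,0,-0.25,0],[0,0,-0.4,0],[0,0,-0.55,0],[0,0,-0.7,0],[0,0,-0.85,0],[0,0,-0.9,0],[0,0,-0.9,0]],
])

```text
clock: 6.92
tcp_pos: [520.9, 3.1, 288.9]
tool_rot: [0.994, 0.105, 0.005, 0.001]
contact_force: [0.8, 0.0, 0.4]
opening: 1.002
grip_force: 0.0
```

Run:
```python
from h import *
st(); s=snap('wrist','w2'); W=cloud(s); im=s['image'].astype(int)
or_=(im[...,0]>180)&(im[...,2]<110); th=np.radians(12.0); c,sn=np.cos(th),np.sin(th); R=lambda P:np.c_[P[...,0]*c+P[...,1]*sn,-P[...,0]*sn+P[...,1]*c]
U=R(W.reshape(-1,3)).reshape(384,512,2); m=or_&(abs(W[...,2]-91)<7)&(abs(U[...,0]-500)<80)&(abs(U[...,1]+104)<50)
t=U[m]; print(len(t),np.percentile(t,[1,99],0)); print(*[f'{a:.0f}:{n}' for n,a in zip(*np.histogram(t[:,0],np.arange(440,560,4))) if n])
b=U[(im.max(2)<70)&(abs(W[...,2]-88)<6)&(abs(U[...,0]-560)<25)&(abs(U[...,1]+104)<30)]; print('black',len(b),np.percentile(b,[3,50,97],0) if len(b) else '')
```

```text
t6.92 u 510.2 v -105.3 z 288.9 yaw 12.06 [0.8 0.  0.4] open 1.002 grip 0.0
1991 [[ 451.34223766 -130.8247431 ]
 [ 527.30082648  -73.92815282]]
448:47 452:101 456:101 460:123 464:93 468:112 472:118 476:106 480:104 484:122 488:105 492:92 496:106 500:111 504:112 508:83 512:76 516:91 520:93 524:94 528:1
black 148 [[ 558.34616005 -129.42829649]
 [ 560.98825866 -106.3423946 ]
 [ 562.41116322  -79.21331719]]
```

View pics/w2.png

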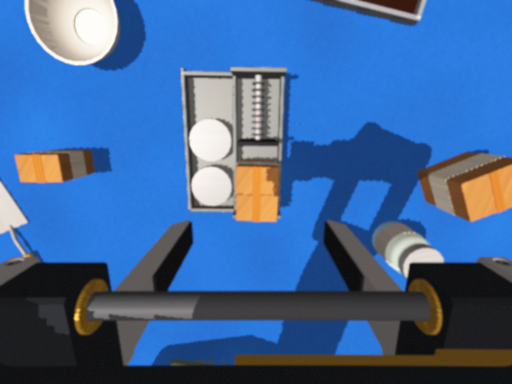

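Both old cartons are closed up: tops run continuously from u 449 to 528, with the follower face at about 558. Next is the fresh carton, gripped near its rear edge.

Call:
play_rows([
  [[0.118,-0.15,0,0],[0.118,-0.3,0,0],[0.118,-0.46,0,0],[0.118,-0.62,0,0],[0.118,-0.78,0,0],[0.118,-0.94,0,0],[0.118,-1,0,0],[0.118,-1,0,0]],
])

```text
clock: 7.63
tcp_pos: [492.0, 257.1, 280.0]
tool_rot: [0.994, 0.108, -0.003, 0.0]
contact_force: [-0.7, -0.3, -0.5]
opening: 0.996
grip_force: 0.0
```

Call:
play_rows([
  [[0,-0.12,0.1,0],[0,-0.236,0.2,0],[0,-0.236,0.35,0],[0,-0.236,0.5,0],[0,-0.236,0.5,0],[0,-0.236,0.5,0],[0,-0.236,0.5,0],[0,-0.236,0.5,0]],
])

```text
clock: 8.3
tcp_pos: [484.6, 311.9, 161.2]
tool_rot: [0.995, 0.104, 0.002, -0.001]
contact_force: [-0.6, -0.3, -0.1]
opening: 0.999
grip_force: 0.0
```

Run:
```python
from h import *
st(); s=snap('wrist','w3'); W=cloud(s); th=np.radians(12.0); c,sn=np.cos(th),np.sin(th)
m=abs(W[...,2]-79)<7; P=W[m]; P=P[(np.hypot(P[:,0]-470,P[:,1]-309)<60)]
r=cv2.minAreaRect(P[:,:2].astype(np.float32)); print(len(P),r); x,y=r[0]; print('u',x*c+y*sn,'v',-x*sn+y*c)
```

```text
t8.30 u 538.9 v 204.4 z 161.2 yaw 11.99 [-0.6 -0.3 -0.1] open 0.999 grip 0.0
2351 ((469.99273681640625, 309.9239196777344), (39.98190689086914, 60.02260971069336), 11.9966402053833)
u 524.1590740443479 v 205.43435385922737
```

View pics/w3.png

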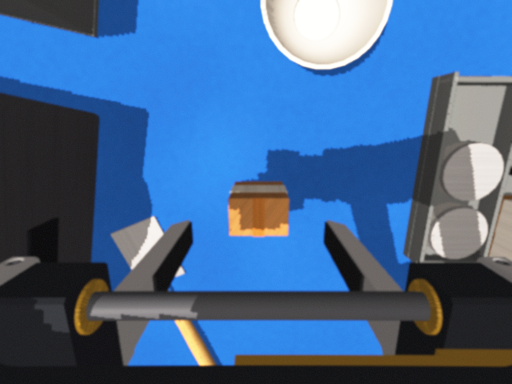

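Call:
play_rows([
  [[0,0,0.08,0],[0,0,0.16,0],[0,0,0.24,0],[0,0,0.32,0],[0,0,0.4,0],[0,0,0.47,0],[0,0,0.47,0],[0,0,0.47,0]],
])

```text
clock: 9.02
tcp_pos: [483.2, 311.9, 41.9]
tool_rot: [0.994, 0.105, 0.0, -0.0]
contact_force: [0.0, -0.2, 0.5]
opening: 0.999
grip_force: 0.0
```

Call:
play_rows([
  [[0,0,0,0],[0,0,0,0],[0,0,0,0],[0,0,0,0],[0,0,0,0],[0,0,0,0],[0,0,0,0],[0,0,0,0]],
], grip=-0.2)

```text
clock: 9.68
tcp_pos: [482.9, 311.8, 41.5]
tool_rot: [0.994, 0.105, 0.0, 0.0]
contact_force: [-0.6, -1.5, 4.4]
opening: 0.637
grip_force: 30.0
```

```bash
python3 -c "
from h import *
st()"
```

```text
t9.68 u 537.2 v 204.6 z 41.5 yaw 12.06 [-0.6 -1.5  4.4] open 0.637 grip 30.0
```

Call:
play_rows([
  [[0,0,-0.03,0],[0,0,-0.08,0],[0,0,-0.16,0],[0,0,-0.24,0],[0,0,-0.32,0],[0,0,-0.4,0],[0,0,-0.4,0],[0,0,-0.4,0]],
])

```text
clock: 10.35
tcp_pos: [483.4, 312.4, 142.5]
tool_rot: [0.994, 0.105, 0.002, -0.001]
contact_force: [-0.9, -0.1, -3.0]
opening: 0.635
grip_force: 30.0
```

Call:
play_rows([
  [[0.023,0.06,0,0],[0.023,0.16,0,0],[0.023,0.28,0,0],[0.023,0.4,0,0],[0.023,0.52,0,0],[0.023,0.64,0,0],[0.023,0.74,0,0],[0.023,0.8,0,0]],
])

```text
clock: 11.02
tcp_pos: [528.7, 114.8, 138.8]
tool_rot: [0.995, 0.104, -0.002, 0.0]
contact_force: [0.0, 0.4, -1.3]
opening: 0.637
grip_force: 30.0
```

Call:
play_rows([
  [[0,0.06,0,0],[0,0.12,0,0],[0,0.16,0,0],[0,0.18,0,0],[0,0.18,0,0],[0,0.18,0,0],[0,0.18,0,0],[0,0.18,0,0]],
])

```text
clock: 11.68
tcp_pos: [539.0, 74.3, 140.8]
tool_rot: [0.994, 0.106, -0.0, -0.0]
contact_force: [-0.8, -0.4, -2.1]
opening: 0.637
grip_force: 30.0
```

Run:
```python
from h import *
st(); s=snap('wrist','w4'); t=snap('side','s4')
a=s['image'][100:300,120:400]; b=t['image'][130:240,170:270]
a=cv2.resize(a,None,fx=1.9,fy=1.9); b=cv2.resize(b,None,fx=2.6,fy=2.6,interpolation=2)
o=np.zeros((max(a.shape[0],b.shape[0]),a.shape[1]+b.shape[1],3),np.uint8);o[:a.shape[0],:a.shape[1]]=a;o[:b.shape[0],a.shape[1]:]=b
cv2.imwrite('pics/m4.png',o[...,::-1]); print(o.shape)
W=cloud(s); th=np.radians(12.0); c,sn=np.cos(th),np.sin(th); U=W[...,0]*c+W[...,1]*sn; Vv=-W[...,0]*sn+W[...,1]*c
m=(W[...,2]>110)&(W[...,2]<190)&(abs(U-530)<40)&(abs(Vv+40)<29); z=W[...,2][m]; print('held top z',np.median(z),'u',np.percentile(U[m],[2,98]))
m=(abs(W[...,2]-91)<6)&(abs(U-500)<60)&(abs(Vv+104)<25); print('old tops u max',np.percentile(U[m],[1,98,99.5]))
m=(abs(U-560)<60)&(Vv>-65)&(Vv<0)&(W[...,2]<60); print('tin z',np.percentile(W[...,2][m],[50,90,97]))
```

```text
t11.68 u 542.7 v -39.4 z 140.8 yaw 12.12 [-0.8 -0.4 -2.1] open 0.637 grip 30.0
(380, 792, 3)
held top z 177.90738712086477 u [527.4659479  549.88345678]
old tops u max [470.12868915 559.69710333 559.87204666]
tin z [36.83367949 38.29677473 38.77283056]
```

View pics/m4.png

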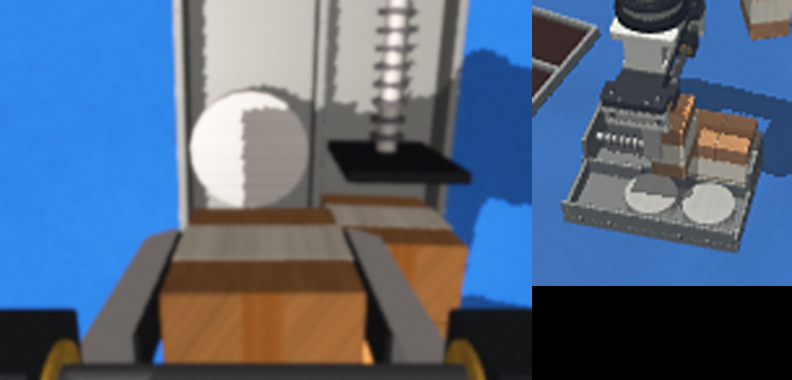

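The held carton is upright, and its rear edge at u≈549.5 is where I expected. The leading (right) finger is over the gap. Descending.

Call:
play_rows([
  [[0,0,0.03,0],[0,0,0.06,0],[0,0,0.1,0],[0,0,0.14,0],[0,0,0.18,0],[0,0,0.21,0],[0,0,0.224,0],[0,0,0.224,0]],
])

```text
clock: 12.45
tcp_pos: [538.1, 73.4, 83.3]
tool_rot: [0.994, 0.105, -0.001, -0.0]
contact_force: [0.0, 0.3, -2.2]
opening: 0.636
grip_force: 30.0
```

Call:
play_rows([
  [[0.01,0,0,0],[0.02,0,0,0],[0.03,0,0,0],[0.04,0,0,0],[0.05,0,0,0],[0.06,0,0,0],[0.06,0,0,0],[0.06,0,0,0]],
])

```text
clock: 13.12
tcp_pos: [554.2, 76.5, 85.2]
tool_rot: [0.994, 0.105, 0.0, 0.0]
contact_force: [-2.2, -1.4, -0.1]
opening: 0.633
grip_force: 31.1
```

```bash
python3 -c "
from h import *
st()"
```

```text
t13.12 u 558.0 v -40.4 z 85.2 yaw 12.06 [-2.2 -1.4 -0.1] open 0.633 grip 31.1
```

Call:
play_rows([
  [[0.006,0,0,0],[0.012,0,0,0],[0.018,0,0,0],[0.024,0,0,0],[0.028,0,0,0],[0.028,0,0,0],[0.028,0,0,0],[0.028,0,0,0]],
])

```text
clock: 13.78
tcp_pos: [560.8, 78.0, 84.9]
tool_rot: [0.994, 0.105, -0.0, 0.0]
contact_force: [-3.2, -0.6, 1.0]
opening: 0.641
grip_force: 31.3
```

Run:
```python
from h import *
st(); s=snap('wrist','w5'); W=cloud(s)
a=cv2.resize(s['image'][60:300,120:400],None,fx=2.4,fy=2.4); cv2.imwrite('pics/m5.png',a[...,::-1])
```

```text
t13.78 u 564.8 v -40.3 z 84.9 yaw 12.06 [-3.2 -0.6  1. ] open 0.641 grip 31.3
```

View pics/m5.png

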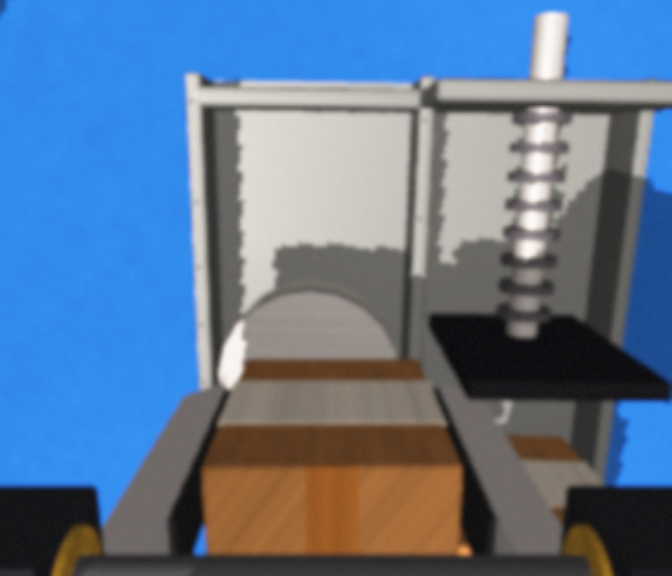

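The follower is pushed back (its rod sticks out behind the plate), with the finger still engaged. Now I'll slide sideways into the lane.

Call:
play_rows([
  [[0,0.012,0,0],[0,0.028,0,0],[0,0.044,0,0],[0,0.06,0,0],[0,0.076,0,0],[0,0.092,0,0],[0,0.108,0,0],[0,0.12,0,0]],
])

```text
clock: 14.5
tcp_pos: [566.8, 48.3, 84.7]
tool_rot: [0.994, 0.105, -0.0, -0.0]
contact_force: [-4.7, 2.4, -2.9]
opening: 0.64
grip_force: 33.5
```

```bash
python3 -c "
from h import *
st()"
```

```text
t14.50 u 564.5 v -70.6 z 84.7 yaw 12.03 [-4.7  2.4 -2.9] open 0.640 grip 33.5
```

Forces are small and consistent with the spring plus friction.

Call:
play_rows([
  [[0,0.016,0,0],[0,0.032,0,0],[0,0.048,0,0],[0,0.064,0,0],[0,0.08,0,0],[0,0.096,0,0],[0,0.112,0,0],[0,0.126,0,0]],
])

```text
clock: 15.17
tcp_pos: [573.9, 17.3, 84.9]
tool_rot: [0.994, 0.105, 0.0, 0.0]
contact_force: [-0.5, -0.1, -3.8]
opening: 0.637
grip_force: 33.0
```

Call:
play_rows([
  [[0,0.008,0,0],[0,0.01,0,0],[0,0.01,0,0],[0,0.01,0,0],[0,0.01,0,0],[0,0.01,0,0],[0,0.01,0,0],[0,0.01,0,0]],
])

```text
clock: 15.83
tcp_pos: [574.5, 14.8, 85.1]
tool_rot: [0.994, 0.105, 0.0, 0.001]
contact_force: [-2.1, -3.3, -3.9]
opening: 0.638
grip_force: 30.0
```

Run:
```python
from h import *
st(); s=snap('wrist','w6'); t=snap('side','s6')
a=cv2.resize(s['image'][60:300,130:390],None,fx=1.7,fy=1.7); b=cv2.resize(t['image'][130:240,170:270],None,fx=3.4,fy=3.4,interpolation=2)
o=np.zeros((max(a.shape[0],b.shape[0]),a.shape[1]+b.shape[1],3),np.uint8);o[:a.shape[0],:a.shape[1]]=a;o[:b.shape[0],a.shape[1]:]=b
cv2.imwrite('pics/m6.png',o[...,::-1]); print(o.shape)
```

```text
t15.83 u 565.0 v -104.9 z 85.1 yaw 12.06 [-2.1 -3.3 -3.9] open 0.638 grip 30.0
(408, 782, 3)
```

View pics/m6.png

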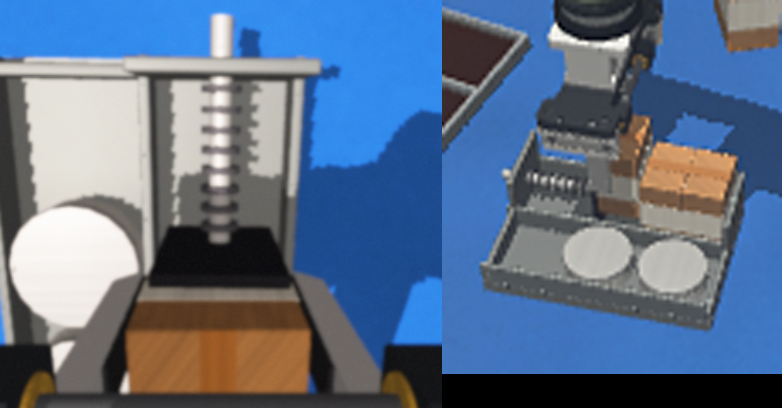

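The carton is in the lane, with the follower pressing centrally on its back. Lowering.

Call:
play_rows([
  [[0,0,0.01,0],[0,0,0.022,0],[0,0,0.034,0],[0,0,0.046,0],[0,0,0.058,0],[0,0,0.07,0],[0,0,0.082,0],[0,0,0.09,0]],
])

```text
clock: 16.6
tcp_pos: [574.0, 15.5, 61.9]
tool_rot: [0.994, 0.105, -0.0, -0.0]
contact_force: [-3.5, -0.8, 0.5]
opening: 0.635
grip_force: 30.0
```

Call:
play_rows([
  [[0,0,0.006,0],[0,0,0.012,0],[0,0,0.018,0],[0,0,0.024,0],[0,0,0.03,0],[0,0,0.034,0],[0,0,0.034,0],[0,0,0.034,0]],
])

```text
clock: 17.27
tcp_pos: [574.0, 15.5, 53.7]
tool_rot: [0.994, 0.105, -0.0, -0.0]
contact_force: [-2.5, -1.4, -1.7]
opening: 0.636
grip_force: 30.0
```

```bash
python3 -c "
from h import *
st()"
```

```text
t17.27 u 564.7 v -104.2 z 53.7 yaw 12.06 [-2.5 -1.4 -1.7] open 0.636 grip 30.0
```

Call:
play_rows([
  [[0,0,0.002,0],[0,0,0.004,0],[-0.003,0,0.004,0],[-0.006,0,0.004,0],[-0.008,0,0.004,0],[-0.01,0,0.004,0],[-0.01,0,0.004,0],[-0.01,0,0.004,0]],
])

```text
clock: 17.93
tcp_pos: [572.6, 15.1, 53.6]
tool_rot: [0.994, 0.105, 0.001, -0.0]
contact_force: [-1.0, 0.4, 3.5]
opening: 0.639
grip_force: 30.0
```

```bash
python3 -c "
from h import *
st()"
```

```text
t17.93 u 563.2 v -104.3 z 53.6 yaw 12.05 [-1.   0.4  3.5] open 0.639 grip 30.0
```

Call:
play_rows([
  [[0,0,0,0],[0,0,0,0],[0,0,0,0],[0,0,0,0],[0,0,0,0],[0,0,0,0],[0,0,0,0],[0,0,0,0]],
], grip=1)

```text
clock: 18.6
tcp_pos: [571.7, 14.9, 52.9]
tool_rot: [0.994, 0.105, -0.0, -0.0]
contact_force: [0.4, -0.4, 0.2]
opening: 0.998
grip_force: 0.0
```

Call:
play_rows([
  [[0,0,-0.06,0],[0,0,-0.16,0],[0,0,-0.3,0],[0,0,-0.45,0],[0,0,-0.6,0],[0,0,-0.75,0],[0,0,-0.85,0],[0,0,-0.85,0]],
])

```text
clock: 19.27
tcp_pos: [575.7, 14.5, 273.6]
tool_rot: [0.994, 0.105, 0.007, 0.002]
contact_force: [0.7, 0.1, 0.7]
opening: 1.005
grip_force: 0.0
```

Run:
```python
from h import *
st(); s=snap('wrist','w7'); t=snap('side','s7')
W=cloud(s); th=np.radians(12.0); c,sn=np.cos(th),np.sin(th); U=W[...,0]*c+W[...,1]*sn; Vv=-W[...,0]*sn+W[...,1]*c
im=s['image'].astype(int); O=(im[...,0]>170)&(im[...,2]<120)&(W[...,2]>70)&(W[...,2]<105)&(abs(Vv+104)<45)&(abs(U-510)<90)
for lo,hi in((445,489),(489,529),(529,585)):
    m=O&(U>lo)&(U<hi); P=np.c_[U[m],Vv[m],np.ones(m.sum())]; k=np.linalg.lstsq(P,W[...,2][m],rcond=None)[0]
    print(m.sum(),'z',np.median(W[...,2][m]).round(1),'slope',k[:2].round(3),'u',np.percentile(U[m],[.5,99.5]).round(1),'v',np.percentile(Vv[m],[1,99]).round(1))
m=(im.max(2)<70)&(abs(W[...,2]-88)<6)&(abs(U-575)<25)&(abs(Vv+104)<30); print('follower u',np.percentile(U[m],[3,97]))
a=cv2.resize(s['image'][40:260,130:390],None,fx=1.7,fy=1.7); b=cv2.resize(t['image'][150:240,170:270],None,fx=3.4,fy=3.4,interpolation=2)
o=np.zeros((max(a.shape[0],b.shape[0]),a.shape[1]+b.shape[1],3),np.uint8);o[:a.shape[0],:a.shape[1]]=a;o[:b.shape[0],a.shape[1]:]=b
cv2.imwrite('pics/m7.png',o[...,::-1])
```

```text
t19.27 u 566.2 v -105.5 z 273.6 yaw 12.06 [0.7 0.1 0.7] open 1.005 grip 0.0
1038 z 91.6 slope [0.003 0.005] u [449.2 488.6] v [-131.3  -73.9]
1148 z 91.5 slope [-0.001  0.003] u [489.4 528.4] v [-131.8  -73.5]
1039 z 91.6 slope [ 0.005 -0.001] u [529.4 567.6] v [-130.1  -74.1]
follower u [568.01724483 574.7185804 ]
```

View pics/m7.png

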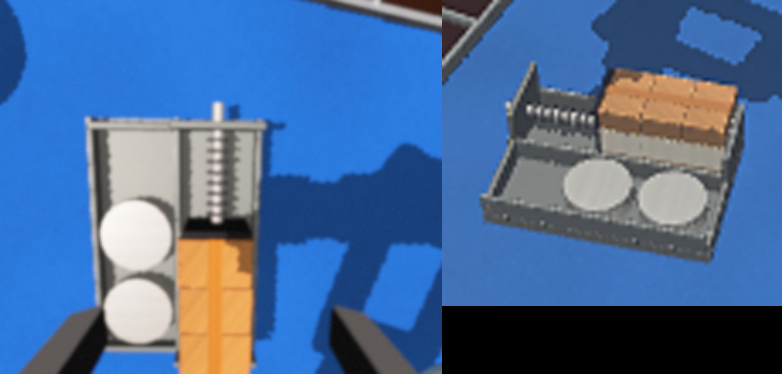

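All three cartons stand upright and closed up, at equal height. The follower is pressed back about 11 mm, and the gripper is clear.

```bash
python3 -c "
from h import *
print(ctrl.close_job())"
```

```text
the job is handed in; nothing more can be done
None
```

I handed the job in at about 19 s: both old cartons were closed up against the front stop and the fresh carton stood upright behind them, with the follower pressed back about 11 mm by the last camera check; no verdict came back.

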